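# Shot of lubricant onto the spun dish

## Robot

A 7-joint arm with a two-finger parallel gripper is mounted at the origin on the work surface. World frame = base frame: x ahead of the robot, y to its left, z up, the work surface at z = 0. Lengths are in m, angles in rad, forces in N, time in s.
With the tool pointing down it reaches from about 0.35 to 0.775 m from the base axis. Payload 3.1 kg.
Tool frame: the origin (TCP) lies midway between the tips of the shut fingers; the grasp point (between the pads) lies 19 mm behind it; z points along the fingers, y is the direction in which the jaws open and shut (so a half turn about z gives the same grasp; the last joint's range is limited). The gripper opens to 85 mm and grips with 20 to 120 N. Pads are 22 mm wide; open, the fingers measure 114 mm over their backs; the gripper's body (76 mm by 85 mm) begins 54 mm behind the grasp point. The pads swing forward as they close: fully open they stand 13 mm farther back than shut.
Start: joints at [1.123, 0.311, 0.014, 1.512, -0.004, 1.319, -0.027], TCP at [0.217, -0.505, 0.231] pointing down, gripper open.
Joint ranges: [-2.7, 2.7], [-0.3, 1.91], [-1.27, 1.3], [0.12, 2.57], [-1.44, 4.58], [0.2, 2.03], [-3.05, 3.05]. Speed limits (rad/s): [2.79, 2.79, 3.14, 3.14, 3.14, 3.14, 3.14].

## Interface

Orientations are given as a rotation vector (axis times angle).
In Python, from cell import * gives the robot as it stands.
- The arm moves only by the tool move_arm, never from a script. Its argument "commands" is a list of rows, each an object of numbers: "dx", "dy", "dz": the shift along the tool's x, y, z in mm; "twist": the turn about the tool's z in rad. A call has 1 to 8 rows; each row shifts and turns the commanded pose from where the row before left it, along the tool's axes as they then stand; what a row does not reach is not made up. A row lasts 1/12 s, in which the tool goes at most 41.7 mm and 7.16 degrees, less where a joint would pass 70% of its speed; a pose out of reach is approached as far as the arm can. A call with a gripper value outside its range is refused whole. "hand" is the closure in counts, from 0 (fully open) to 255 (shut), set as the call begins (left out, the last holds). The fingers move at their own pace and stop on an object; "newtons" is the grip in N (left out, the last holds). Time passes only in rows, so rows that do not move let the fingers close. It gives the time, the measured TCP pose, the force and the opening at its end, in the units of the state.
- state(): the state, without advancing time (a new reading comes with each control period).
- grab_frame(name): name is "scene" or "top" or "wrist"; returns a dict with "image" (420x560x3 uint8, red, green, blue), "mtx" (3x3 intrinsics, pixels), "R" (3x3) and "t" (3): a world point X has camera coordinates R X + t; the wrist camera has in their place "mount" (4x4, takes a point from camera to tool coordinates, whose origin is the TCP and whose axes are the flange's). Camera axes: x right, y down, z forward; pixel columns grow to the right and rows downward; lengths in m; the calibration is good to about 2 mm. The wrist camera is an equidistant fisheye: a pixel r from the principal point sees the ray r / f radians off the axis. A picture is of the moment at which its call begins: read the wrist's pose just before it. There is no depth.
- close_job(): hands the job in, once; it reports no verdict.
The state is a dict: "clock": time; "qpos": joint angles; "joint_velocities": joint speeds; "joint_torque": joint torques, N m; "position": TCP position; "eef_rot": TCP orientation; "contact_force": force on the tool from outside, world axes, zero at the start; "ft_torque": the same for the moment, N m; "width": opening from 0.0 (shut) to 1.0 (fully open).
Only numpy, scipy, OpenCV 4.12 (cv2) and the standard library are available. Lean on these libraries where they do the work, as an engineer would, in place of code of your own. Each camera call takes 0.05 s, during which the arm holds its last target.

## Task

Give the spun metal dish a shot of lubricant: press the black nozzle cap of the taller spray can, the one whose stand carries the dish, straight down as far as it goes, then let it spring right back up. Do not press the nozzle cap of the shorter spray can.

Things in the scene. Friction and masses are not known exactly. Their poses are not given: they have to be found in the camera images.
- tall_cap_top (a point): Centre of the taller can's cap top, 216 mm above the bench when up; sinks with the cap. Black cap 36 mm across, 24 mm high, small white nozzle on its side. Bare metal can 58 mm across, shoulder at 180 mm, in a round stand fixed to the bench. z up, x out of the nozzle; along x the stand carries the aluminium dish, 86 mm across, rim 50 mm high, centre 115 mm from the can's axis.
- tall_cap (a joint): How far the taller can's cap is pressed down, in m: 0 is up, 0.010 is fully down. It moves straight down against a spring, about 2 N to start and 6 N at the bottom, and springs back by itself when let go.
- short_cap_top (a point): Centre of the shorter can's cap top, 131 mm above the bench: same cap, can width and fixed stand, but its shoulder is at 95 mm and it has no dish. z up, x out of the nozzle. The cans may stand either way round, at least 180 mm apart. A loose can 170 mm high with a lid and no nozzle, a metal cup and a spanner also lie about.
- short_cap (a joint): How far the shorter can's cap is pressed down, in m: 0 is up, 0.010 is fully down; the same spring. To be left alone.

How it is judged:
On the way:
1. the taller can's cap is pressed down (value of joint tall_cap above 0.006 m), for 0.1 s.
At the end, for the whole second after the job is handed in: The taller can's cap has been pressed more than 6 mm of its 10 mm for 0.1 s and is up again (within 2 mm); the shorter can's cap is up (within 2 mm) (value of joint each of tall_cap, short_cap below 0.002 m); the robot touches nothing.
It fails at once if the shorter can's cap is pressed more than 4 mm (value of joint short_cap above 0.004 m).
It also fails if it takes over 29 s, if anything falls off the work surface, if the arm or the gripper's body presses on something with over 40 N, if the wrist force passes 120 N, or if a joint passes its speed limit or range.

## Working session

There is one attempt and no reset: what is moved stays moved. The work goes in short steps, Python scripts to look and compute and a tool call to move; the robot and the scene stay as the last step left them, time stands still between calls to the robot, and variables do not carry over. Pictures are saved under pics/ and viewed, and the job is handed in when it is done.

Besides the shell and the picture viewer there is one more tool, called after "Call:" as a command line: name --argument value ..., lists and objects as JSON in quotes. move_arm: Moves the arm, as the interface text tells. Its arguments: {"type":"object","properties":{"commands":{"type":"array","items":{"type":"object","properties":{"dx":{"type":"number"},"dy":{"type":"number"},"dz":{"type":"number"},"twist":{"type":"number"}}}},"hand":{"type":"number"},"newtons":{"type":"number"}},"required":["commands"]}

```bash
mkdir -p pics
cat > h.py <<'E'
from cell import *
import numpy as np, cv2
def snap(n,f):
    d=grab_frame(n); cv2.imwrite('pics/'+f,d['image'][:,:,::-1]); np.save('pics/'+f+'.npy',d,allow_pickle=True); return d
E
python3 - <<'E'
from h import *
print(state())
for n in('scene','top'):
    d=snap(n,n+'1.png'); print(n,d['mtx'],d['R'],d['t'])
E
```

```text
{'clock': 0.0, 'qpos': array([ 1.1232817 ,  0.31171522,  0.01398466,  1.51304012, -0.00440678,
        1.31918446, -0.02721179]), 'joint_velocities': array([ 0.00114945,  0.0002313 , -0.00119429, -0.00242021, -0.0015117 ,
       -0.00092963,  0.00010537]), 'joint_torque': array([-1.47964711e-04, -3.79917383e+01,  1.45810833e-01, -2.30588007e+01,
        1.22338784e-02,  1.38294217e-02, -1.98028448e-05]), 'position': array([ 0.21685615, -0.50466406,  0.23023362]), 'eef_rot': array([-3.07491637e+00, -6.32741768e-01,  8.65144036e-04]), 'contact_force': array([-0.34671093, -0.08731615, -0.04585167]), 'ft_torque': array([ 0.0379428 ,  0.03470728, -0.02569727]), 'width': 0.9982046818723792}
scene [[437.54347264   0.         273.31216793]
 [  0.         437.54347264 209.27093063]
 [  0.           0.           1.        ]] [[-0.47671564  0.87890296  0.01648602]
 [ 0.64757022  0.36380027 -0.66955372]
 [-0.59447036 -0.30851087 -0.74258066]] [ 0.25258742 -0.2187684   1.24355029]
top [[431.90311539   0.         284.07996926]
 [  0.         431.90311539 207.62379078]
 [  0.           0.           1.        ]] [[ 0.02058663 -0.99974684  0.00907986]
 [-0.98532154 -0.02182727 -0.16930753]
 [ 0.16946286 -0.00546111 -0.98552144]] [-0.0312472   0.58044464  0.98819241]
```

View pics/scene1.png

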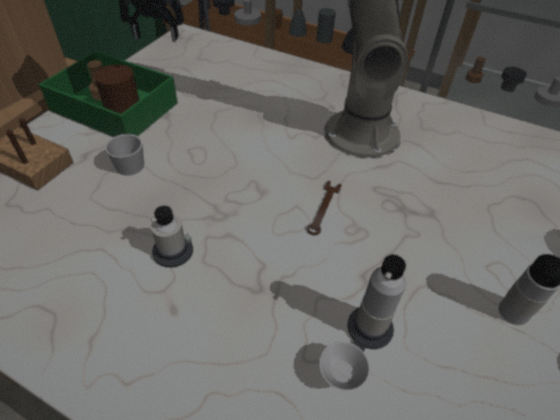

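View pics/top1.png

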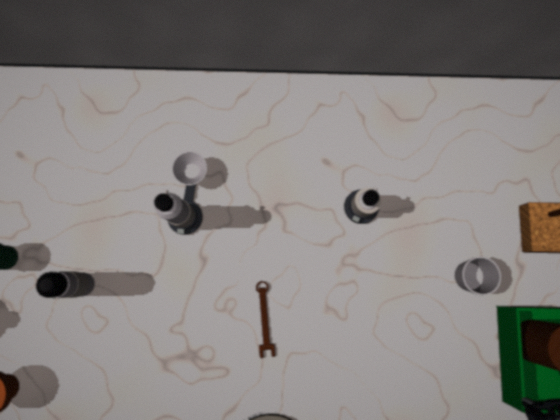

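The scene view shows the tall can with its dish at about (380,300), cap at (394,267), and the short can's cap at (164,215). In the top view the tall cap is at (165,202), the short cap at (370,198) and the lidded loose can at (50,285). Next I'll measure the cap more closely.

Run:
```python
import numpy as np,cv2
a=cv2.imread('pics/scene1.png')[240:350,340:450]; b=cv2.imread('pics/top1.png')[150:240,140:230]
cv2.imwrite('pics/crop1.png',np.hstack([cv2.resize(a,(390,390),interpolation=2),cv2.resize(b,(390,390),interpolation=2)]))
for f,(r0,r1,c0,c1) in (('scene1',(250,290,375,415)),('top1',(185,220,145,182))):
    g=cv2.imread(f'pics/{f}.png',0)[r0:r1,c0:c1]
    m=(g<45).astype(np.uint8)
    n,l,s,c=cv2.connectedComponentsWithStats(m)
    for i in range(1,n): 
        if s[i,4]>20: print(f,s[i]+np.array([c0,r0,0,0,0]),c[i]+[c0,r0])
def ray(f,p):
    d=np.load(f'pics/{f}.png.npy',allow_pickle=True).item()
    R,t,K=d['R'],d['t'],d['mtx']
    return -R.T@t, R.T@np.linalg.inv(K)@[p[0],p[1],1]
for f,p,z in (('scene1',(395,264),.216),('top1',(164.5,202),.216),('top1',(371,197),.131),('scene1',(164,213),.131),('top1',(190,169),.05),('scene1',(344,364),.05)):
    o,v=ray(f,p); print(f,p,o+v*(z-o[2])/v[2])
```

```text
scene1 [381 255  24  24 399] [393.13533835 266.10025063]
top1 [155 194  18  17 233] [163.69527897 202.09012876]
scene1 (395, 264) [0.56358397 0.22865515 0.216     ]
top1 (164.5, 202) [0.55852136 0.2227977  0.216     ]
top1 (371, 197) [ 0.59525566 -0.2112806   0.131     ]
scene1 (164, 213) [ 0.60055419 -0.20657283  0.131     ]
top1 (190, 169) [0.67123497 0.21212517 0.05      ]
scene1 (344, 364) [0.6738754  0.21321332 0.05      ]
```

View pics/crop1.png

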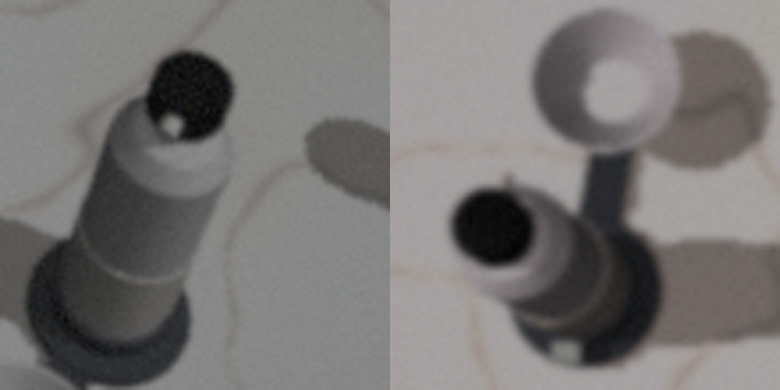

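Run:
```python
from h import *
from scipy.spatial.transform import Rotation as Ro
s=state(); R=Ro.from_rotvec(s['eef_rot']).as_matrix()
print(R.round(3)); print((R.T@(np.array([.561,.226,.300])-s['position'])*1000).round(1))
```

```text
[[ 0.919  0.395 -0.001]
 [ 0.395 -0.919  0.002]
 [-0.    -0.002 -1.   ]]
[ 604.7 -535.6  -68.6]
```

Up first, then across, fingers shut.

Call:
move_arm --commands '[{"dz":-35},{"dz":-35},{"dx":28,"dy":-25},{"dx":28,"dy":-25},{"dx":28,"dy":-25},{"dx":28,"dy":-25},{"dx":28,"dy":-25},{"dx":28,"dy":-25}]' --hand 255

```text
invalid input at $.commands[0]: expected keys dx, dy, dz, twist
```

Call:
move_arm --commands '[{"dx":28,"dy":-25},{"dx":28,"dy":-25},{"dx":28,"dy":-25},{"dx":28,"dy":-25},{"dx":28,"dy":-25},{"dx":28,"dy":-25},{"dx":28,"dy":-25},{"dx":28,"dy":-25}]'

```text
invalid input at $.commands[0]: expected keys dx, dy, dz, twist
```

Call:
move_arm --commands '[{"dx":28,"dy":-25},{"dx":28,"dy":-25},{"dx":28,"dy":-25},{"dx":28,"dy":-25},{"dx":28,"dy":-25},{},{}]'

```text
invalid input at $.commands[0]: expected keys dx, dy, dz, twist
```

Run:
```python
from h import *
from scipy.spatial.transform import Rotation as Ro
s=state(); R=Ro.from_rotvec(s['eef_rot']).as_matrix()
print(s['clock'],s['position'],s['width'],s['contact_force'],R.round(3)); print((R.T@(np.array([.561,.226,.216])-s['position'])*1000).round(1))
d=snap('wrist','w1.png'); snap('scene','scene2.png'); print(d['mtx'],d['mount'])
p=Ro.from_rotvec(s['eef_rot'])
M=d['mount']; X=np.array([.561,.226,.216]); T=R.T@(X-s['position']); c=M[:3,:3].T@(T-M[:3,3]); th=np.arctan2(np.hypot(*c[:2]),c[2]); print(d['mtx'][:2,2]+d['mtx'][0,0]*th*c[:2]/np.hypot(*c[:2]))
```

```text
0.1 [ 0.21684053 -0.50470643  0.23028703] 1.0044550355143238 [-0.25530099  0.42860424  0.17652255] [[ 0.919  0.395 -0.001]
 [ 0.395 -0.919  0.002]
 [-0.    -0.002 -1.   ]]
[ 604.7 -535.4   15.4]
[[325.1922621    0.         284.70754645]
 [  0.         325.1922621  208.50752757]
 [  0.           0.           1.        ]] [[-1.37895921e-04 -9.60048153e-01 -2.79834818e-01  7.06905103e-02]
 [ 9.99998817e-01  2.96332432e-04 -1.50942318e-03  2.66254495e-04]
 [ 1.53204307e-03 -2.79834695e-01  9.60046976e-01 -1.42567954e-01]
 [ 0.00000000e+00  0.00000000e+00  0.00000000e+00  1.00000000e+00]]
[ -68.4242994  -158.81056202]
```

All keys are required in every row, so I'm resending them complete.

Call:
move_arm --commands '[{"dx":0,"dy":0,"dz":-35,"twist":0},{"dx":0,"dy":0,"dz":-35,"twist":0},{"dx":28,"dy":-25,"dz":0,"twist":0},{"dx":28,"dy":-25,"dz":0,"twist":0},{"dx":28,"dy":-25,"dz":0,"twist":0},{"dx":28,"dy":-25,"dz":0,"twist":0},{"dx":28,"dy":-25,"dz":0,"twist":0},{"dx":28,"dy":-25,"dz":0,"twist":0}]' --hand 255

```text
clock: 0.87
position: [0.3126, -0.2993, 0.3012]
eef_rot: [3.077, 0.633, -0.0]
contact_force: [1.0, -0.6, 0.2]
width: -0.001
```

Call:
move_arm --commands '[{"dx":28,"dy":-25,"dz":0,"twist":0},{"dx":28,"dy":-25,"dz":0,"twist":0},{"dx":28,"dy":-25,"dz":0,"twist":0},{"dx":28,"dy":-25,"dz":0,"twist":0},{"dx":28,"dy":-25,"dz":0,"twist":0},{"dx":28,"dy":-25,"dz":0,"twist":0},{"dx":28,"dy":-25,"dz":0,"twist":0},{"dx":28,"dy":-25,"dz":0,"twist":0}]'

```text
clock: 1.53
position: [0.4393, -0.0273, 0.3014]
eef_rot: [3.077, 0.633, 0.0]
contact_force: [1.1, -0.8, -0.1]
width: 0.001
```

Call:
move_arm --commands '[{"dx":28,"dy":-25,"dz":0,"twist":0},{"dx":28,"dy":-25,"dz":0,"twist":0},{"dx":28,"dy":-25,"dz":0,"twist":0},{"dx":28,"dy":-25,"dz":0,"twist":0},{"dx":0,"dy":0,"dz":0,"twist":0},{"dx":0,"dy":0,"dz":0,"twist":0}]'

```text
clock: 2.03
position: [0.5022, 0.1099, 0.3006]
eef_rot: [-3.074, -0.642, 0.002]
contact_force: [-0.8, -1.1, -0.1]
width: -0.003
```

```bash
cat > w.py <<'E'
from h import *
import sys
from scipy.spatial.transform import Rotation as Ro
n=sys.argv[1]
s=state(); R=Ro.from_rotvec(s['eef_rot']).as_matrix()
print(s['clock'],s['position'],s['width'],s['contact_force'],R.round(3)); print((R.T@(np.array([.561,.226,.216])-s['position'])*1000).round(1))
d=snap('wrist','w%s.png'%n)
M=d['mount']; X=np.array([.561,.226,.216]); T=R.T@(X-s['position']); c=M[:3,:3].T@(T-M[:3,3]); th=np.arctan2(np.hypot(*c[:2]),c[2]); print(d['mtx'][:2,2]+d['mtx'][0,0]*th*c[:2]/np.hypot(*c[:2]))
E
python3 w.py 2
```

```text
2.0333 [0.50221709 0.10991508 0.30060476] -0.0025875773801018447 [-0.8111425  -1.11823236 -0.06599491] [[ 0.916  0.4   -0.002]
 [ 0.4   -0.916  0.001]
 [-0.001 -0.002 -1.   ]]
[100.4 -82.7  84.7]
[169.09286272  79.54652179]
```

View pics/w2.png

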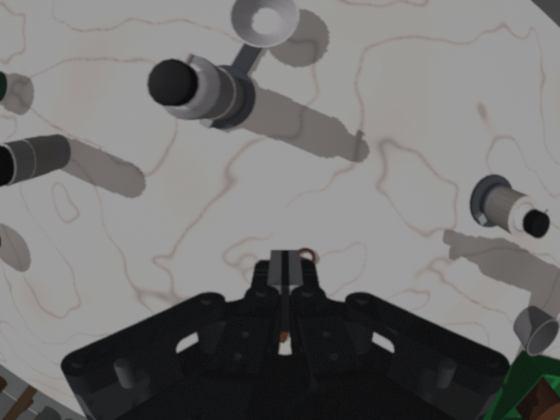

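The wrist view shows the cap top centred at about (171,81). My estimate predicted (169,80), so they agree. Moving above it.

Call:
move_arm --commands '[{"dx":25,"dy":-21,"dz":0,"twist":0},{"dx":25,"dy":-21,"dz":0,"twist":0},{"dx":25,"dy":-21,"dz":0,"twist":0},{"dx":25,"dy":-20,"dz":0,"twist":0},{"dx":0,"dy":0,"dz":35,"twist":0},{"dx":0,"dy":0,"dz":25,"twist":0},{"dx":0,"dy":0,"dz":0,"twist":0},{"dx":0,"dy":0,"dz":0,"twist":0}]'

```text
clock: 2.75
position: [0.5614, 0.2196, 0.2401]
eef_rot: [3.075, 0.627, -0.006]
contact_force: [-0.4, -0.3, -0.2]
width: -0.0
```

```bash
python3 w.py 3; python3 -c "
from h import *
snap('scene','scene3.png')
import cv2,numpy as np
a=cv2.imread('pics/scene3.png')[180:340,310:470];b=cv2.imread('pics/w3.png')
cv2.imwrite('pics/crop3.png',np.hstack([cv2.resize(a,(390,390)),cv2.resize(b[120:300,200:380],(390,390))]))"
```

```text
2.75 [0.56139204 0.21963189 0.24008268] -0.00044638929065813065 [-0.39521337 -0.3118623  -0.17426524] [[ 0.92   0.392 -0.003]
 [ 0.392 -0.92  -0.003]
 [-0.004  0.002 -1.   ]]
[ 2.2 -6.1 24.1]
[273.74215676 243.02328524]
```

View pics/crop3.png

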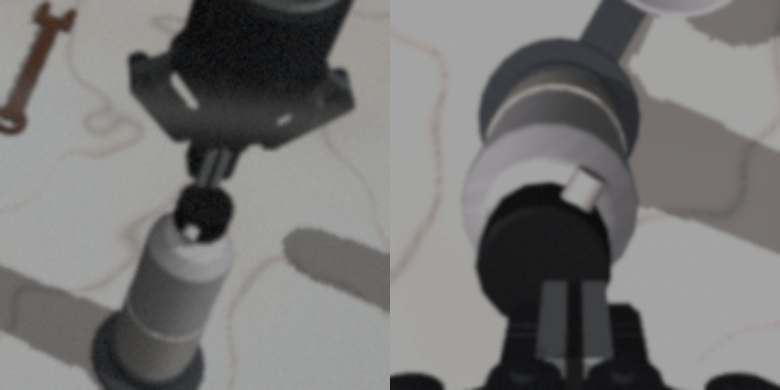

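The fingertips are about 7 mm off in tool y. I'll shift and descend gently.

Call:
move_arm --commands '[{"dx":2,"dy":-7,"dz":0,"twist":0},{"dx":0,"dy":0,"dz":0,"twist":0},{"dx":0,"dy":0,"dz":10,"twist":0},{"dx":0,"dy":0,"dz":8,"twist":0},{"dx":0,"dy":0,"dz":5,"twist":0},{"dx":0,"dy":0,"dz":4,"twist":0},{"dx":0,"dy":0,"dz":0,"twist":0},{"dx":0,"dy":0,"dz":0,"twist":0}]'

```text
clock: 3.52
position: [0.5603, 0.2296, 0.2142]
eef_rot: [3.076, 0.633, -0.002]
contact_force: [-1.9, -0.5, 3.5]
width: -0.001
```

```bash
python3 w.py 4; python3 -c "
from h import *
snap('scene','scene4.png')
for i in range(2): print(state()['position'],state()['contact_force']); grab_frame('top')
import cv2,numpy as np
a=cv2.imread('pics/scene4.png')[200:320,330:450];b=cv2.imread('pics/w4.png')
cv2.imwrite('pics/crop4.png',np.hstack([cv2.resize(a,(390,390)),cv2.resize(b[120:300,200:380],(390,390))]))"
```

```text
3.5167 [0.56030374 0.22955301 0.21423557] -0.0013132396513910686 [-1.85578265 -0.51155492  3.48886802] [[ 0.919  0.395 -0.001]
 [ 0.395 -0.919 -0.001]
 [-0.001  0.    -1.   ]]
[-0.8  3.5 -1.8]
[291.95350862 268.98299744]
[0.56060589 0.22981242 0.21466591] [-1.5121407  -0.07658764  2.40709278]
[0.56073534 0.22990461 0.2147288 ] [-0.59752516 -0.37736616  2.63414424]
```

View pics/crop4.png

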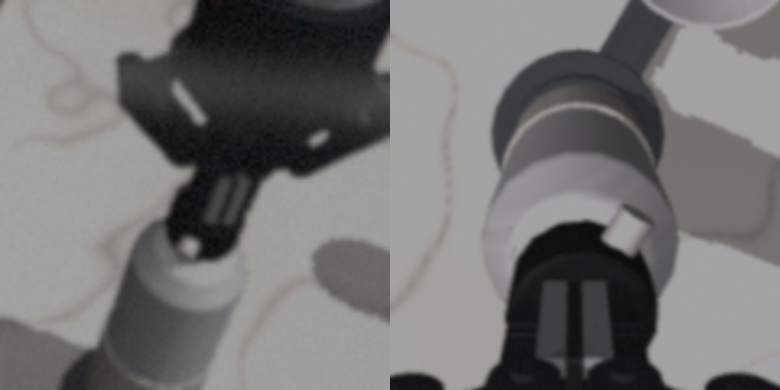

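The fingertips rest on the cap, roughly 1.5 mm off centre, at about 2.5 N. Pressing now.

Call:
move_arm --commands '[{"dx":0,"dy":0,"dz":3,"twist":0},{"dx":0,"dy":0,"dz":3,"twist":0},{"dx":0,"dy":0,"dz":2,"twist":0},{"dx":0,"dy":0,"dz":0,"twist":0},{"dx":0,"dy":0,"dz":0,"twist":0}]'

```text
clock: 4.13
position: [0.5611, 0.2302, 0.2068]
eef_rot: [-3.077, -0.633, -0.002]
contact_force: [-1.2, -1.8, 5.7]
width: 0.001
```

Call:
move_arm --commands '[{"dx":0,"dy":0,"dz":1.5,"twist":0},{"dx":0,"dy":0,"dz":1,"twist":0},{"dx":0,"dy":0,"dz":0,"twist":0},{"dx":0,"dy":0,"dz":0,"twist":0},{"dx":0,"dy":0,"dz":0,"twist":0}]'

```text
clock: 4.55
position: [0.5612, 0.2302, 0.2061]
eef_rot: [3.077, 0.633, 0.004]
contact_force: [-2.7, -2.8, 11.4]
width: -0.0
```

The force jumped to 11 N and the tip stopped at z = 0.206, so the cap is at its bottom stop. Now lifting off.

```bash
python3 w.py 5 >/dev/null; python3 -c "
from h import *
snap('scene','scene5.png')"
```

Call:
move_arm --commands '[{"dx":0,"dy":0,"dz":-8,"twist":0},{"dx":0,"dy":0,"dz":-15,"twist":0},{"dx":0,"dy":0,"dz":-30,"twist":0},{"dx":0,"dy":0,"dz":-30,"twist":0},{"dx":0,"dy":0,"dz":0,"twist":0},{"dx":0,"dy":0,"dz":0,"twist":0},{"dx":0,"dy":0,"dz":0,"twist":0}]'

```text
clock: 5.23
position: [0.5606, 0.23, 0.2857]
eef_rot: [3.077, 0.633, -0.002]
contact_force: [-0.8, -0.4, -0.0]
width: 0.006
```

```bash
python3 w.py 6; python3 -c "
from h import *
snap('scene','scene6.png')
import cv2,numpy as np
f=lambda n:cv2.resize(cv2.imread('pics/scene%d.png'%n)[240:350,340:450],(260,260))
cv2.imwrite('pics/crop6.png',np.hstack([f(1),f(5),f(6)]))"
```

```text
5.2333 [0.56058283 0.23003026 0.28568669] 0.005547584632176861 [-0.758826   -0.42014548 -0.02625418] [[ 0.919  0.395 -0.001]
 [ 0.395 -0.919 -0.   ]
 [-0.001 -0.    -1.   ]]
[-1.1  3.9 69.7]
[290.42246256 222.38307602]
```

View pics/crop6.png

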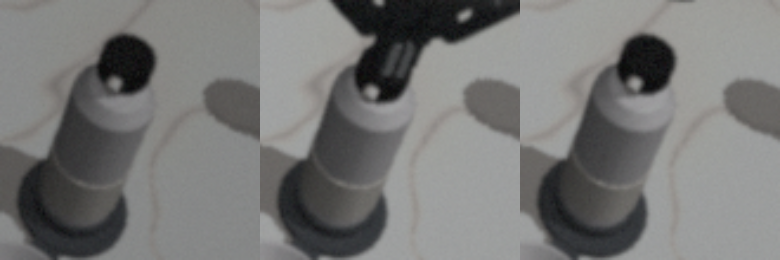

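View pics/scene6.png

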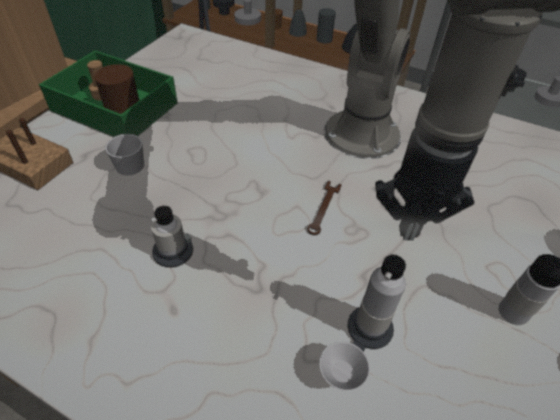

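The nozzle moved down while pressed and is back at its starting pixel, at about (388,275). The arm is clear of everything, and nothing else has moved.

```bash
python3 -c "
from cell import *
print(close_job())"
```

```text
the job is handed in; nothing more can be done
None
```

I pressed the taller can's cap straight down to its stop with the shut fingertips, let it spring back, and handed the job in at about 5.3 s. No verdict is reported.

- **Press:** The fingertips went from about z = 0.216 to 0.206 m, the full 10 mm. The force read 5.7 N near the bottom and then 11 N at the stop. The cap was below 6 mm for well over 0.1 s.
- **Release:** The last scene picture shows the cap and nozzle back at their starting pixels. The tip was 70 mm above the cap, with vertical force about 0 N.
- **Everything else:** The shorter can was never approached, and it, the dish and the loose objects look unmoved.
- **Disagreements:**
  - The commanded and measured sideways positions differed by about 4 mm in y. The wrist picture put the contact roughly 1.5 mm off the cap's centre.
  - The cap positions from the two fixed cameras differed by about 5 mm, so I aimed between them. The wrist view confirmed that to about 2 mm.
  - My first move calls were refused because rows were missing keys; nothing moved.

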